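# Put the setting block away and hold the jointer guard open

## Task

The jointer is unplugged and I want to look at its knives. Put the blue setting block from the infeed bed back into the tray slot with the blue labels, lowering it right into the slot before you let go, then swing the red cutter guard 45 degrees open against its spring and finish holding it there, without letting go, while I look. Keep off the cutterhead and leave everything else where it is.

Things in the scene. Friction and masses are not known exactly. Their poses are not given: they have to be found in the camera images.
- jointer: Benchtop jointer, fixed: grey base, two bare metal beds end to end along its y, 155 mm wide (x -78..78), 700 long (y -352..352). Origin: on the bench under the middle of the cutterhead. -y half: infeed bed, top 188 mm above the bench; +y half: outfeed bed, top 190 mm. The cutterhead lies in the 44 mm gap between them, under the guard. The motor behind (+x) is lower than the beds.
- cutterhead: Dark steel cutterhead, 42 mm diameter, 150 mm long along the jointer's x, level with the beds in the gap between them; not to be touched. Same origin and axes as the jointer.
- guard (a joint): Swing of the red cutter guard about its upright pivot, rad: 0 = closed, across the cutterhead; grows as it opens, anticlockwise seen from above (free end from the fence to the outfeed bed and the robot); stop at 1.3. A spring shuts it: 0.12 N m at 0, 0.24 N m at 45 degrees = 0.785 rad (about 2.4 N at the rib).
- guard_pivot (a point): The guard's pivot axis at the height of the guard's top face (210 mm above the bench), at x -95, y -35 mm of the jointer's frame; axes parallel to the jointer's. A steel stud of 11 mm radius stands 12 mm up from here.
- guard_rib (a point): Middle of the upright finger rib on the guard's top: red, 12 mm thick, 50 long, 25 high on the 14 mm plate. This point is 224 mm above the bench, 14 mm above the plate's top, 11 mm below the rib's top, 101 mm from the pivot axis. Its x runs along the rib, y across; both turn with the guard. Guard closed: at x 0, y -1 mm of the jointer's frame and parallel to it, 50 mm from the fence.
- block_blue: Blue setting block, a plain bar 20 (x) x 100 (y) x 30 (z) mm, loose, about 0.16 kg, lying flat on the infeed bed. Origin: centre of its underside.
- slot_blue: Pine insert with a blue label strip at each end, fixed in the tray; 60 (x) x 134 (y) x 24 (z) mm; origin: centre of its underside, 5 mm above the bench. Its slot, 26 (x) x 110 (y) mm with a 2 mm chamfer, is centred on the origin, floor 10 and mouth 24 mm above it. The block lies in it upright, lengthwise along y (either end first), 16 mm proud.
- slot_red: The same insert with red labels, for the red block. Same origin and axes; 61 mm from its neighbour, in any order.
- slot_green: The same insert with green labels, for the green block.
- block_red: Red setting block, 20 x 100 x 26 mm, lying in its own slot; leave it.
- block_green: Green setting block, 20 x 100 x 34 mm, lying in its own slot; leave it.
- tray: Dark wooden tray, fixed, 204 (x) x 156 (y) mm, rim 20 mm high, that carries the three inserts side by side along its x. Origin: centre of its underside.
- push_block: Yellow push block with a grip bar, 75 x 150 x 62 mm, loose on the outfeed bed; leave it.
- gift_red: Red beaded gift-box decoration, 100 mm cube, loose on the bench to the robot's right; leave it.
- can: Drink can, 66 mm diameter, 120 mm high, loose; leave it.
- pliers: Black-handled pliers, 175 mm long, lying loose on the bench; leave them.
- driver: Screwdriver with an orange handle, lying loose on the bench; leave it.
- offcut: Wood offcut, 45 x 200 x 20 mm, lying loose on the bench; leave it.
- fence_top (a point): Middle of the top edge of the jointer's upright metal fence, 272 mm above the bench; axes as the jointer's. The fence is 20 mm thick and 420 mm long, at x 50..70, y -170..250 mm of the jointer's frame. Its lock knob behind it, at x 130, y 60, reaches 289 mm.
Things that resemble listed ones, but are neither listed nor needed, are in the scene too. Several things have the shape of the block_blue; the one meant has the colours described above.

How it is judged:
By the outcome, as a careful person would: the job done as asked, in the order asked, and still so for the second after the job is handed in, while the arm keeps its last pose, push and grip.
It also fails if it takes over 70 s, if anything falls off the work surface, if the arm or the gripper's body presses on something with over 40 N, if the wrist force passes 120 N, or if a joint passes its speed limit or range.

## Robot

A 6-joint arm with a two-finger parallel gripper is mounted at the origin on the work surface. World frame = base frame: x ahead of the robot, y to its left, z up, the work surface at z = 0. Lengths are in m, angles in rad, forces in N, time in s.
With the tool pointing down it reaches from about 0.35 to 0.975 m from the base axis. Payload 4.9 kg.
Tool frame: the origin (TCP) lies at the very end of the fingers, on their centre line; the grasp point (between the pads) lies manip.grip_point_offset behind it (manip.grip_point_offset is the distance from the TCP to the grasp point, in m); z points along the fingers, y is the line along which they close (so a half turn about z gives the same grasp; the last joint's range is limited). The gripper opens to 85 mm and grips with 20 to 120 N. Pads are 22 mm wide; open, the fingers measure 114 mm over their backs; the gripper's body (76 mm by 85 mm) begins 54 mm behind the grasp point. The pads swing forward as they close: fully open they stand 13 mm farther back than shut.
Start: joints at [1.188, 0.053, 1.613, -0, 1.476, -0.119], TCP at [0.163, 0.603, 0.197] pointing down, gripper open.
Joint ranges: [-3.01, 3.01], [-1.01, 2.22], [0.06, 2.58], [-1.02, 4.17], [0.09, 2.62], [-3.14, 3.14]. Speed limits (rad/s): [2.57, 2.57, 3.14, 3.14, 3.14, 3.14].

## Interface

Orientations are given as a unit quaternion [w, x, y, z].
In Python, from plant import manip gives the robot as it stands.
- The arm moves only by the shell command python3 -m crank 'ROWS' [OPENING]. ROWS is JSON, a list of rows, each an object of numbers: "x", "y", "z": the shift along the tool's x, y, z in cm; "turn": the turn about the tool's z in rad. In form: [{"x": .., "y": .., "z": .., "turn": ..}, ...]. A call has 1 to 5 rows; each row shifts and turns the commanded pose from where the row before left it, along the tool's axes as they then stand; what a row does not reach is not made up. A row lasts 1/10 s, in which the tool goes at most 50 mm and 8.59 degrees, less where a joint would pass 70% of its speed; a pose out of reach is approached as far as the arm can. A call with a gripper value outside its range is refused whole. OPENING is the opening in per cent of the stroke, from 0 (shut) to 100 (fully open), set as the call begins (- or left out, the last holds). The fingers move at their own pace and stop on an object; the grip force is fixed at half the most. Time passes only in rows, so rows that do not move let the fingers close. It gives the time, the measured TCP pose, the force, the opening and the grip force at its end, in the units of the state.
- manip.state(): the state, without advancing time (a new reading comes with each control period).
- manip.grab_frame(name): name is "side" or "top"; returns (picture, depth): 420x560x3 uint8, red, green, blue; 420x560 float32, m along the optical axis (not along the pixel's ray), 0 where there is no reading.
- manip.camera_model(name): a dict with "mtx" (3x3 intrinsics, pixels), "world_to_cam" (4x4, takes a point from world to camera coordinates). Camera axes: x right, y down, z forward; pixel columns grow to the right and rows downward; lengths in m; the calibration is good to about 2 mm. A picture is of the moment at which its call begins. camera_model takes no time and is no camera call.
- manip.job_done(): hands the job in; it is judged then, once.
The state is a dict: "time": time; "joint_pos": joint angles; "joint_vel": joint speeds; "joint_efforts": joint torques, N m; "tool_pos": TCP position; "tool_rot": TCP orientation; "contact_force": force on the tool from outside, world axes, zero at the start; "ft_torque": the same for the moment, N m; "gripper_width": opening from 0.0 (shut) to 1.0 (fully open); "grasp_force": force on a finger pad.
Only numpy, scipy, OpenCV 4.12 (cv2) and the standard library are available. Lean on these libraries where they do the work, as an engineer would, in place of code of your own. Each camera call takes 0.05 s, during which the arm holds its last target. There are 200 camera calls.

## Working session

There is one attempt and no reset: what is moved stays moved. The work goes in short steps, Python scripts to look and compute and a shell command to move; the robot and the scene stay as the last step left them, time stands still between calls to the robot, and variables do not carry over. Pictures are saved under pics/ and viewed, at most 10 in all, crops included, and the job is handed in when it is done.

```bash
ls; mkdir -p pics
python3 - <<'E'
from plant import manip
import cv2,numpy as np
for n in("side","top"):
    p,d=manip.grab_frame(n); cv2.imwrite(f"pics/{n}0.png",cv2.resize(p[:,:,::-1],(800,600),interpolation=cv2.INTER_CUBIC)); np.savez(f"{n}0.npz",p=p,d=d)
    m=manip.camera_model(n); print(n,np.round(m["mtx"],1).tolist(),np.round(m["world_to_cam"],3).tolist())
print(manip.state(),manip.grip_point_offset)
E
```

```text
pics
side [[395.1, 0.0, 272.3], [0.0, 395.1, 210.7], [0.0, 0.0, 1.0]] [[0.938, -0.348, 0.005, -0.529], [-0.231, -0.635, -0.737, 0.228], [0.259, 0.69, -0.676, 1.199], [0.0, 0.0, 0.0, 1.0]]
top [[527.4, 0.0, 283.5], [0.0, 527.4, 209.5], [0.0, 0.0, 1.0]] [[-0.011, -1.0, 0.015, -0.038], [-0.996, 0.009, -0.084, 0.557], [0.084, -0.016, -0.996, 1.724], [0.0, 0.0, 0.0, 1.0]]
{'time': 0.1, 'joint_pos': array([ 1.18802356e+00,  5.33076701e-02,  1.61415490e+00, -2.42512674e-05,
        1.47599243e+00, -1.18993046e-01]), 'joint_vel': array([ 0.00078249, -0.00053254, -0.00299647,  0.00177826,  0.00027341,
        0.00132981]), 'joint_efforts': array([ 4.75185643e-04, -3.94908786e+01, -3.71361065e+01, -4.61194134e-05,
        3.96824616e-03,  2.61565140e-05]), 'tool_pos': array([0.16272446, 0.60279661, 0.19537665]), 'tool_rot': array([-2.19479615e-04,  1.31506615e-01,  9.91314856e-01, -9.05015811e-04]), 'contact_force': array([ 1.1923379 , -0.22091381,  0.47070394]), 'ft_torque': array([-0.02380481,  0.0478923 ,  0.01723513]), 'grasp_force': 0.0, 'gripper_width': 1.0004336374296516} 0.0187
```

View pics/side0.png

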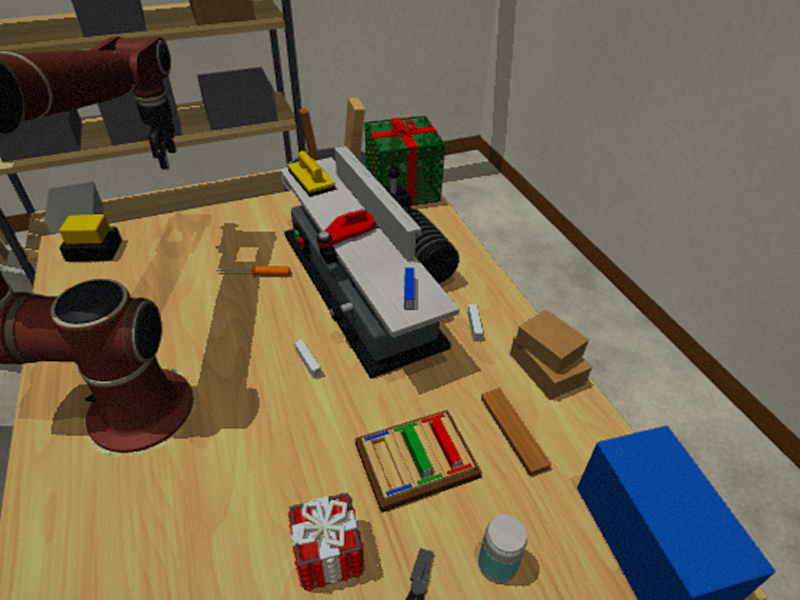

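View pics/top0.png

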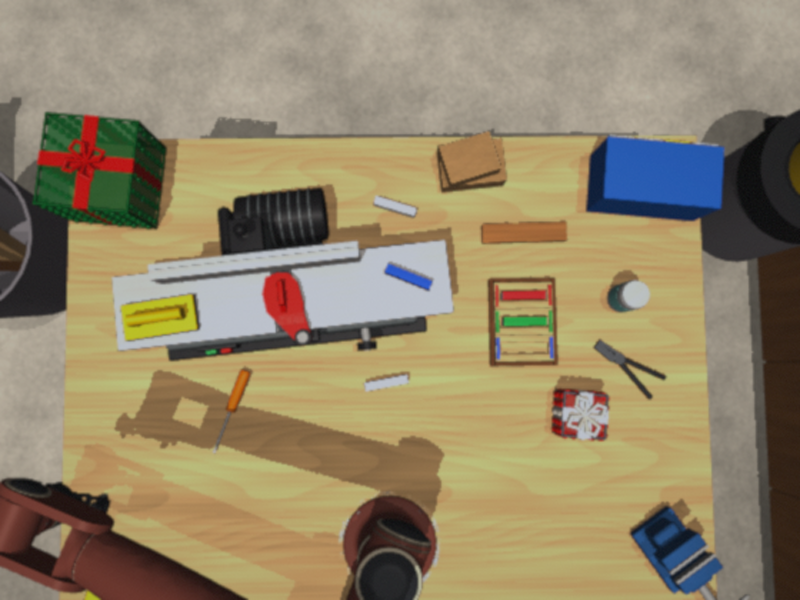

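Top view (800×600): the blue block is on the infeed bed at (408,276). The empty slot with blue labels is at (525,347), the guard rib at (283,292) and its pivot stud at (302,338). Candidates of the same shape are the pale bars at (395,206) and (387,381) on the bench, and the red and green blocks in their slots. Only the bar on the bed is blue. I'll measure these and confirm in a crop.

```bash
cat > h.py <<'E'
import numpy as np,cv2
from plant import manip
def cam(n):
    m=manip.camera_model(n); return np.array(m["mtx"]),np.array(m["world_to_cam"])
def unproj(n,u,v,z=None,d=None):
    "pixel -> world, at world height z, or at depth d"
    K,T=cam(n); r=np.linalg.inv(K)@[u,v,1.]; R,t=T[:3,:3],T[:3,3]
    o=-R.T@t; w=R.T@r
    return o+w*((z-o[2])/w[2] if z is not None else d)
def proj(n,P):
    K,T=cam(n); P=np.atleast_2d(P); q=(T[:3,:3]@P.T).T+T[:3,3]; q=(K@q.T).T; return q[:,:2]/q[:,2:]
E
python3 - <<'E'
from h import *
f=np.load("top0.npz");p,d=f["p"],f["d"]
hsv=cv2.cvtColor(p,cv2.COLOR_RGB2HSV);s=.7
def blobs(lo,hi,box,name,z,mina=8):
    x0,y0,x1,y1=[int(a*s) for a in box]
    m=cv2.inRange(hsv[y0:y1,x0:x1],lo,hi)
    n,l,st,c=cv2.connectedComponentsWithStats(m)
    for i in range(1,n):
        if st[i,4]<mina: continue
        ys,xs=np.nonzero(l==i); xs=xs+x0;ys=ys+y0
        W=np.array([unproj("top",u,v,z=z) for u,v in zip(xs,ys)])[:,:2]
        r=cv2.minAreaRect(W.astype(np.float32)*1000)
        D=np.median([unproj("top",u,v,d=d[v,u])[2] for u,v in zip(xs,ys)])
        _,_,V=np.linalg.svd(W-W.mean(0),full_matrices=False)
        print(name,st[i,4],"px",xs.mean().round(1),ys.mean().round(1),"W",W.mean(0).round(4),"rect",np.round(r[0],0),np.round(r[1],0),"ang",np.degrees(np.arctan2(V[0,1],V[0,0])).round(1),"zmed",D.round(3))
blobs((100,100,60),(130,255,255),(370,250,445,300),"block",.218)
blobs((100,80,50),(135,255,255),(485,330,560,368),"label",.029,4)
blobs((0,120,60),(8,255,255),(485,280,560,306),"redslot",.045,4)
blobs((45,80,40),(85,255,255),(485,306,560,335),"greenslot",.05,4)
blobs((0,120,40),(8,255,255),(255,260,320,350),"guard",.21,50)
# depth points
for nm,u,v in [("bed",430,290),("bed2",330,300),("outbed",225,300),("floor slot",525,347),("fence",250,258),("stud",302,337),("rib",283,292)]:
    u*=s;v*=s; print(nm,unproj("top",u,v,d=d[int(v),int(u)]).round(4))
c=cv2.resize(p[155:265,175:400,::-1],(800,391),interpolation=cv2.INTER_CUBIC);cv2.imwrite("pics/crop1.png",c)
E
```

```text
block 232 px 285.6 193.3 W [ 0.5886 -0.0468] rect [589. -46.] [98. 20.] ang 67.3 zmed 0.218
label 32 px 348.2 243.0 W [ 0.4439 -0.2553] rect [ 442. -254.] [ 7. 43.] ang -177.4 zmed 0.029
label 29 px 385.5 242.8 W [ 0.4434 -0.3784] rect [ 443. -378.] [ 3. 46.] ang 178.8 zmed 0.03
redslot 31 px 384.6 206.1 W [ 0.5632 -0.3754] rect [ 564. -377.] [ 7. 46.] ang -179.6 zmed 0.028
redslot 27 px 347.5 206.7 W [ 0.5624 -0.2531] rect [ 563. -253.] [ 3. 43.] ang 179.3 zmed 0.03
redslot 97 px 368.9 206.1 W [ 0.5638 -0.3235] rect [ 564. -316.] [102.  20.] ang -88.6 zmed 0.041
greenslot 34 px 347.7 225.4 W [ 0.5009 -0.2519] rect [ 502. -253.] [ 7. 46.] ang -178.2 zmed 0.029
greenslot 39 px 385.0 224.4 W [ 0.503  -0.3741] rect [ 503. -374.] [ 7. 43.] ang -179.6 zmed 0.03
greenslot 198 px 366.5 224.7 W [ 0.5024 -0.3135] rect [ 501. -315.] [98. 20.] ang -89.4 zmed 0.049Traceback (most recent call last):
  File "<stdin>", line 20, in <module>
  File "<stdin>", line 13, in blobs
  File "h.py", line 7, in unproj
    K,T=cam(n); r=np.linalg.inv(K)@[u,v,1.]; R,t=T[:3,:3],T[:3,3]
        ~~~^^^
  File "h.py", line 4, in cam
    m=manip.camera_model(n); return np.array(m["mtx"]),np.array(m["world_to_cam"])
ValueError: time passes only in moves, steps and waits
```

```bash
sed -i 's/^from plant.*/from plant import manip\nfrom functools import lru_cache/; s/^def cam/@lru_cache\ndef cam/' h.py
python3 - <<'E'
from h import *
f=np.load("top0.npz");p,d=f["p"],f["d"];s=.7
def W(u,v): return unproj("top",u,v,d=float(d[int(v),int(u)]))
for nm,u,v in [("bed",430,290),("bed2",330,300),("outbed",225,300),("slot",525,347),("fence",250,258),("stud",302,337),("rib",283,292)]:
    print(nm,W(u*s,v*s).round(4))
H=np.array([[W(u,v) for u in range(70,330)] for v in range(155,265)])
def fit(mask,nm):
    q=H[mask][:,:2]; r=cv2.minAreaRect((q*1000).astype(np.float32)); print(nm,mask.sum(),np.round(r[0],1),np.round(r[1],1),round(r[2],1))
x,y,z=H[...,0],H[...,1],H[...,2]
fit((z>.265)&(z<.278),"fence");
fit((z>.183)&(z<.196)&(y<.6)&(x<.75),"beds")
hsv=cv2.cvtColor(p,cv2.COLOR_RGB2HSV)[155:265,70:330]
red=((hsv[...,0]<8)|(hsv[...,0]>172))&(hsv[...,1]>120)
fit(red&(z>.226)&(z<.242),"rib"); fit(red&(z>.2)&(z<.216),"plate")
fit((z>.217)&(z<.228)&(hsv[...,1]<80)&(x<.52),"stud")
c=cv2.resize(p[155:265,175:400,::-1],(800,391),interpolation=cv2.INTER_CUBIC);cv2.imwrite("pics/crop1.png",c)
E
```

```text
bed [ 0.5625 -0.0936  0.1862]
bed2 [0.5433 0.1169 0.1862]
outbed [0.545  0.3357 0.1904]
slot [ 0.4438 -0.321   0.017 ]
fence [0.6217 0.269  0.2704]
stud [0.465  0.1713 0.2213]
rib [0.5573 0.2096 0.226 ]
fence 1597 [645.7 266.2] [ 90.1 420.7] 5.9
beds 7634 [581.5 217.6] [248.9 711.2] 2.4
rib 70 [555.  214.4] [53.  12.1] 4.9
plate 838 [530.5 208.8] [142.6  76. ] 16.2
stud 58 [464.9 171.6] [25.5 29.5] 58.8
```

View pics/crop1.png

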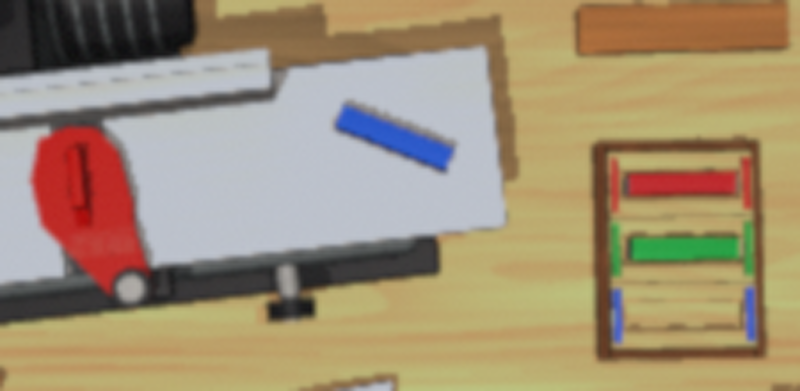

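The crop confirms it. The blue bar at crop (395,137) on the infeed bed is block_blue, and the lowest slot, at crop (683,315), has the blue labels and is empty. Next I rise and turn, then go above the block.

```bash
cat >> h.py <<'E'
def go(x,y,z,ang):
    "print remaining tool-frame shift (cm) and turn (rad) to TCP target, tool x at world angle ang deg"
    from scipy.spatial.transform import Rotation as R
    s=manip.state(); q=s["tool_rot"]; M=R.from_quat([q[1],q[2],q[3],q[0]]).as_matrix()
    a=np.degrees(np.arctan2(M[1,0],M[0,0])); t=(a-ang+180)%360-180
    print("t",round(s["time"],2),"pos",s["tool_pos"].round(4),"xang",a.round(2),"zax",M[:,2].round(3),"F",s["contact_force"].round(1),"w",round(float(s["gripper_width"]),3),"gf",round(float(s["grasp_force"]),1))
    print("shift cm",(100*M.T@(np.array([x,y,z])-s["tool_pos"])).round(2),"turn",np.radians(t).round(3),"j",s["joint_pos"].round(2))
E
python3 -m crank '[{"z":-3.2,"turn":0.142},{"z":-3.2,"turn":0.142},{"z":-3.2,"turn":0.142},{"z":-3.2,"turn":0.142},{"z":-3.2,"turn":0.142}]' 60
python3 -m crank '[{"turn":0.142},{"turn":0.142},{"turn":0.142},{"turn":0.142},{"turn":0.142}]'
python3 -m crank '[{"turn":0.142},{"turn":0.142},{},{}]'
python3 -c "from h import *;go(.5886,-.0468,.36,67.3)"
```

```text
t 0.1 pos [0.1627 0.6028 0.1954] xang 164.89 zax [-0.001 -0.002 -1.   ] F [ 1.2 -0.2  0.5] w 1.0 gf 0.0
shift cm [-58.05 -51.64 -16.38] turn 1.703 j [ 1.19  0.05  1.61 -0.    1.48 -0.12]schema error: expected keys x, y, z, turn
schema error: expected keys x, y, z, turn
schema error: expected keys x, y, z, turn
```

All four keys are required in each row.

```bash
python3 -m crank '[{"x":0,"y":0,"z":-3.2,"turn":0.142},{"x":0,"y":0,"z":-3.2,"turn":0.142},{"x":0,"y":0,"z":-3.2,"turn":0.142},{"x":0,"y":0,"z":-3.2,"turn":0.142},{"x":0,"y":0,"z":-3.2,"turn":0.142}]' 60
python3 -m crank '[{"x":0,"y":0,"z":0,"turn":0.142},{"x":0,"y":0,"z":0,"turn":0.142},{"x":0,"y":0,"z":0,"turn":0.142},{"x":0,"y":0,"z":0,"turn":0.142},{"x":0,"y":0,"z":0,"turn":0.142}]'
python3 -m crank '[{"x":0,"y":0,"z":0,"turn":0.142},{"x":0,"y":0,"z":0,"turn":0.142},{"x":0,"y":0,"z":0,"turn":0},{"x":0,"y":0,"z":0,"turn":0}]'
python3 -c "from h import *;go(.5886,-.0468,.36,67.3)"
```

```text
time: 0.6
tool_pos: [0.1628, 0.603, 0.3571]
tool_rot: [0.0, 0.47, 0.882, -0.001]
contact_force: [1.0, 0.2, -1.0]
gripper_width: 0.597
grasp_force: 0.0
time: 1.1
tool_pos: [0.1629, 0.6031, 0.3557]
tool_rot: [0.0, 0.748, 0.664, -0.001]
contact_force: [-0.1, -0.7, 0.7]
gripper_width: 0.6
grasp_force: 0.0
time: 1.5
tool_pos: [0.1629, 0.6032, 0.356]
tool_rot: [0.0, 0.832, 0.555, -0.0]
contact_force: [0.5, 0.1, -0.3]
gripper_width: 0.603
grasp_force: 0.0
t 1.5 pos [0.1629 0.6032 0.356 ] xang 67.42 zax [-0.    -0.001 -1.   ] F [ 0.5  0.1 -0.3] w 0.603 gf 0.0
shift cm [-43.68  64.26  -0.36] turn 0.002 j [ 1.19  0.01  1.4  -0.    1.74  1.58]
```

```bash
python3 -m crank '[{"x":-2.73,"y":4.02,"z":0,"turn":0},{"x":-2.73,"y":4.02,"z":0,"turn":0},{"x":-2.73,"y":4.02,"z":0,"turn":0},{"x":-2.73,"y":4.02,"z":0,"turn":0},{"x":-2.73,"y":4.02,"z":0,"turn":0}]'
python3 -m crank '[{"x":-2.73,"y":4.02,"z":0,"turn":0},{"x":-2.73,"y":4.02,"z":0,"turn":0},{"x":-2.73,"y":4.02,"z":0,"turn":0},{"x":-2.73,"y":4.02,"z":0,"turn":0},{"x":-2.73,"y":4.02,"z":0,"turn":0}]' >/dev/null
python3 -m crank '[{"x":-2.73,"y":4.02,"z":0,"turn":0},{"x":-2.73,"y":4.02,"z":0,"turn":0},{"x":-2.73,"y":4.02,"z":0,"turn":0},{"x":-2.73,"y":4.02,"z":0,"turn":0},{"x":-2.73,"y":4.02,"z":0,"turn":0}]' >/dev/null
python3 -m crank '[{"x":-2.73,"y":4.02,"z":0,"turn":0},{"x":0,"y":0,"z":0,"turn":0},{"x":0,"y":0,"z":0,"turn":0}]' >/dev/null
python3 -c "from h import *;go(.5886,-.0468,.26,67.3)"
```

```text
time: 2.0
tool_pos: [0.2961, 0.3981, 0.3564]
tool_rot: [0.0, 0.832, 0.555, 0.0]
contact_force: [1.2, 0.4, 0.9]
gripper_width: 0.599
grasp_force: 0.0
t 3.3 pos [ 0.5873 -0.049   0.3556] xang 67.25 zax [-0.002  0.001 -1.   ] F [-1.  -0.9  0.1] w 0.605 gf 0.0
shift cm [0.25 0.05 9.56] turn -0.001 j [-0.21 -0.08  1.48  0.    1.74  0.19]
```

```bash
python3 -m crank '[{"x":0.25,"y":0.05,"z":3.5,"turn":0},{"x":0,"y":0,"z":3.5,"turn":0},{"x":0,"y":0,"z":2.5,"turn":0},{"x":0,"y":0,"z":0,"turn":0},{"x":0,"y":0,"z":0,"turn":0}]' >/dev/null
python3 - <<'E'
from h import *
go(.5886,-.0468,.2045,67.3)
p,d=manip.grab_frame("side")
c=p[150:260,215:365,::-1]; cv2.imwrite("pics/s1.png",cv2.resize(c,(800,587),interpolation=cv2.INTER_CUBIC))
E
```

```text
t 3.8 pos [ 0.5884 -0.045   0.2623] xang 67.37 zax [ 0.  0. -1.] F [0.3 0.3 0.5] w 0.598 gf 0.0
shift cm [-0.16  0.08  5.78] turn 0.001 j [-0.2  -0.06  1.62  0.    1.58  0.19]
```

View pics/s1.png

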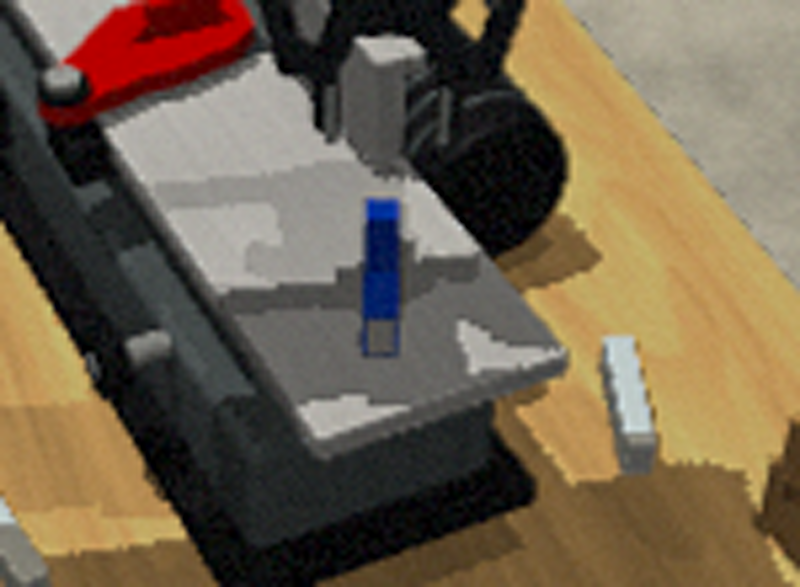

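The view shows open fingers at crop (335,110) and (440,110), straddling the block line (380,260) from 60 mm up. I descend and grip.

```bash
python3 -m crank '[{"x":-0.15,"y":0.05,"z":2.0,"turn":0},{"x":0,"y":0,"z":2.0,"turn":0},{"x":0,"y":0,"z":1.2,"turn":0},{"x":0,"y":0,"z":0.5,"turn":0},{"x":0,"y":0,"z":0,"turn":0}]' >/dev/null
python3 -c "from h import *;go(.5886,-.0468,.2045,67.3)"
python3 -m crank '[{"x":0,"y":0,"z":0,"turn":0},{"x":0,"y":0,"z":0,"turn":0},{"x":0,"y":0,"z":0,"turn":0},{"x":0,"y":0,"z":0,"turn":0},{"x":0,"y":0,"z":0,"turn":0}]' 0 >/dev/null
python3 -m crank '[{"x":0,"y":0,"z":0,"turn":0},{"x":0,"y":0,"z":0,"turn":0},{"x":0,"y":0,"z":0,"turn":0}]' >/dev/null
python3 -c "from h import *;go(.5886,-.0468,.2045,67.3)"
```

```text
t 4.35 pos [ 0.5887 -0.0475  0.205 ] xang 67.27 zax [ 0. -0. -1.] F [-0.1 -0.4 -0.2] w 0.603 gf 0.0
shift cm [ 0.06 -0.04  0.05] turn -0.001 j [-0.21 -0.03  1.69  0.    1.49  0.19]
t 5.15 pos [ 0.5885 -0.0476  0.2045] xang 67.26 zax [-0.  0. -1.] F [ 0.4 -0.1  0.6] w -0.001 gf 0.0
shift cm [ 0.08 -0.02 -0.  ] turn -0.001 j [-0.21 -0.03  1.69  0.    1.49  0.19]
```

Run:
```python
from h import *
p,d=manip.grab_frame("side"); q,e=manip.grab_frame("top")
a=cv2.resize(p[150:260,215:365,::-1],(540,396),interpolation=cv2.INTER_CUBIC)
b=cv2.resize(q[140:250,240:310,::-1],(252,396),interpolation=cv2.INTER_CUBIC)
cv2.imwrite("pics/s2.png",np.hstack([a,b]))
print("tcp px",proj("side",manip.state()["tool_pos"]),proj("top",manip.state()["tool_pos"]), proj("side",[.5886,-.0468,.218]))
```

```text
tcp px [[285.76214009 201.02949272]] [[285.75715084 193.83579279]] [[285.81313078 197.41738433]]
```

View pics/s2.png

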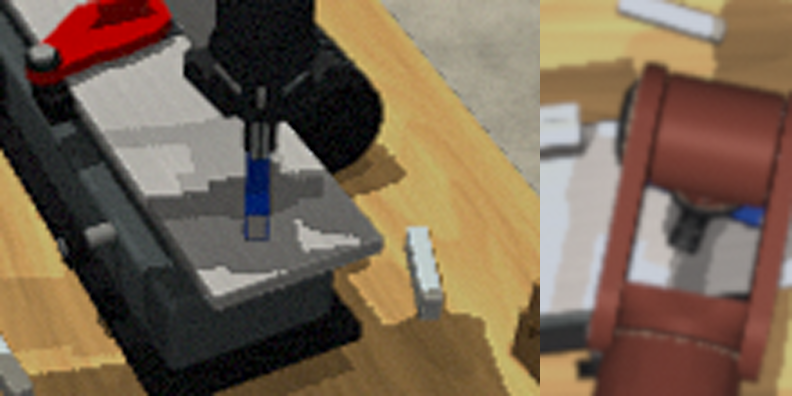

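Run:
```python
from h import *
p,d=manip.grab_frame("side"); q,e=manip.grab_frame("top")
for v in list(range(170,220,3)):
    print("side",v,[ (unproj("side",u,v,d=float(d[v,u]))*1000).round(0).tolist()+p[v,u].tolist() for u in (284,287,290)])
for u,v in [(281,203),(281,198),(281,208),(284,200),(297,200),(300,200),(294,199)]:
    print("top",u,v,(unproj("top",u,v,d=float(e[v,u]))*1000).round(0),q[v,u])
```

```text
side 170 [[574.0, -61.0, 332.0, 4, 11, 12], [586.0, -55.0, 326.0, 19, 14, 15], [591.0, -64.0, 331.0, 15, 15, 15]]
side 173 [[574.0, -61.0, 322.0, 27, 21, 28], [585.0, -58.0, 317.0, 8, 11, 13], [589.0, -68.0, 323.0, 10, 13, 15]]
side 176 [[574.0, -62.0, 313.0, 17, 21, 20], [633.0, 53.0, 214.0, 80, 79, 79], [588.0, -71.0, 316.0, 18, 14, 21]]
side 179 [[577.0, -57.0, 298.0, 6, 9, 12], [633.0, 54.0, 201.0, 64, 63, 62], [591.0, -65.0, 300.0, 13, 6, 18]]
side 182 [[577.0, -57.0, 287.0, 12, 7, 15], [590.0, -48.0, 277.0, 11, 15, 13], [592.0, -65.0, 289.0, 10, 15, 19]]
side 185 [[580.0, -50.0, 270.0, 20, 25, 25], [585.0, -60.0, 276.0, 30, 28, 29], [595.0, -58.0, 272.0, 3, 5, 12]]
side 188 [[580.0, -51.0, 259.0, 29, 32, 34], [586.0, -59.0, 264.0, 27, 32, 33], [596.0, -57.0, 260.0, 5, 12, 10]]
side 191 [[581.0, -51.0, 248.0, 27, 32, 31], [587.0, -58.0, 252.0, 28, 29, 31], [596.0, -59.0, 251.0, 17, 11, 15]]
side 194 [[589.0, -31.0, 218.0, 0, 13, 70], [598.0, -32.0, 217.0, 10, 25, 59], [620.0, -5.0, 189.0, 105, 104, 106]]
side 197 [[584.0, -44.0, 219.0, 0, 20, 78], [593.0, -46.0, 218.0, 5, 19, 76
[... 442 characters left out ...]
17.0, 11, 30, 84], [594.0, -69.0, 189.0, 69, 66, 65]]
side 212 [[564.0, -94.0, 208.0, 93, 88, 85], [573.0, -95.0, 206.0, 86, 84, 80], [590.0, -79.0, 187.0, 107, 105, 101]]
side 215 [[565.0, -93.0, 194.0, 89, 87, 81], [573.0, -97.0, 195.0, 89, 82, 78], [584.0, -94.0, 190.0, 105, 102, 96]]
side 218 [[564.0, -97.0, 187.0, 104, 103, 102], [571.0, -101.0, 188.0, 103, 100, 95], [580.0, -103.0, 186.0, 103, 99, 98]]
top 281 203 [548. -32. 340.] [51 50 51]
top 281 198 [556. -31. 396.] [30 32 33]
top 281 208 [536. -32. 328.] [49 49 51]
top 284 200 [553. -39. 375.] [24 24 27]
top 297 200 [568. -80. 219.] [ 37  64 134]
top 300 200 [569. -89. 216.] [ 54  72 137]
top 294 199 [571. -71. 218.] [ 30  52 107]
```

Run:
```python
from h import *
f=np.load("side0.npz");p,d=f["p"],f["d"]
print(proj("side",[.1627,.6028,.1954]))
H=np.array([[unproj("side",u,v,d=float(d[v,u])) for u in range(85,140)] for v in range(50,140)])
m=(np.hypot(H[...,0]-.163,H[...,1]-.603)<.09)&(H[...,2]>.1)
q=H[m]; i=q[:,2].argsort()[:8]; print(q[i].round(3))
p,d=manip.grab_frame("side")
H=np.array([[unproj("side",u,v,d=float(d[v,u])) for u in range(270,300)] for v in range(150,200)])
m=(np.hypot(H[...,0]-.5885,H[...,1]+.0476)<.04)&(H[...,2]>.225)
q=H[m]; i=q[:,2].argsort()[:8]; print(q[i].round(3))
```

```text
[[120.71087497 123.41195681]]
[[0.147 0.559 0.245]
 [0.161 0.554 0.245]
 [0.158 0.552 0.246]
 [0.183 0.641 0.246]
 [0.179 0.641 0.247]
 [0.155 0.552 0.247]
 [0.151 0.551 0.248]
 [0.18  0.646 0.248]]
[[ 0.588 -0.057  0.243]
 [ 0.584 -0.057  0.244]
 [ 0.592 -0.06   0.244]
 [ 0.589 -0.06   0.245]
 [ 0.581 -0.057  0.246]
 [ 0.59  -0.059  0.248]
 [ 0.578 -0.05   0.248]
 [ 0.592 -0.06   0.248]]
```

The depth shows the closed fingertips really end at z≈0.243 while the reading says 0.2045. The start frame shows the same shift: open tips at 0.245, about 13 mm of it from being open, against 0.195. So the true tip is about 38 mm above the reported TCP, and the fingers closed on air above the block. I'll reopen, go 38 mm lower watching the force, and grip.

```bash
python3 -m crank '[{"x":0,"y":0,"z":0,"turn":0},{"x":0,"y":0,"z":0,"turn":0},{"x":0,"y":0,"z":0,"turn":0},{"x":0,"y":0,"z":0,"turn":0},{"x":0,"y":0,"z":0,"turn":0}]' 60 | grep width
python3 -m crank '[{"x":0,"y":0,"z":1.0,"turn":0},{"x":0,"y":0,"z":1.0,"turn":0},{"x":0,"y":0,"z":0.8,"turn":0},{"x":0,"y":0,"z":0,"turn":0},{"x":0,"y":0,"z":0,"turn":0}]' |grep -E "pos|force"
python3 -m crank '[{"x":0,"y":0,"z":0.5,"turn":0},{"x":0,"y":0,"z":0.5,"turn":0},{"x":0,"y":0,"z":0,"turn":0}]' |grep -E "pos|force"
python3 -m crank '[{"x":0,"y":0,"z":0,"turn":0},{"x":0,"y":0,"z":0,"turn":0},{"x":0,"y":0,"z":0,"turn":0},{"x":0,"y":0,"z":0,"turn":0},{"x":0,"y":0,"z":0,"turn":0}]' 0 |grep -E "pos|force|width"
python3 -c "from h import *;go(.5886,-.0468,.166,67.3)"
```

```text
gripper_width: 0.602
tool_pos: [0.5882, -0.0476, 0.1758]
contact_force: [-0.0, -0.0, -0.3]
grasp_force: 0.0
tool_pos: [0.5881, -0.0475, 0.1655]
contact_force: [0.3, -0.4, -0.5]
grasp_force: 0.0
tool_pos: [0.5889, -0.0477, 0.167]
contact_force: [0.1, -0.4, 1.8]
gripper_width: 0.216
grasp_force: 61.7
t 7.2 pos [ 0.5889 -0.0477  0.167 ] xang 67.25 zax [ 0.001 -0.    -1.   ] F [ 0.1 -0.4  1.8] w 0.216 gf 61.7
shift cm [ 0.07 -0.06  0.1 ] turn -0.001 j [-0.21 -0.01  1.73 -0.    1.42  0.19]
```

```bash
python3 -m crank '[{"x":0,"y":0,"z":-1.0,"turn":0},{"x":0,"y":0,"z":-3,"turn":0},{"x":0,"y":0,"z":-3.5,"turn":0},{"x":0,"y":0,"z":-2,"turn":0},{"x":0,"y":0,"z":0,"turn":0}]' |grep -E "pos|force|width"
python3 -m crank '[{"x":0,"y":0,"z":0,"turn":-0.137},{"x":0,"y":0,"z":0,"turn":-0.137},{"x":0,"y":0,"z":0,"turn":-0.137},{"x":0,"y":0,"z":0,"turn":0}]' >/dev/null
python3 -c "from h import *;go(.4437,-.3165,.039,90.8)"
```

```text
tool_pos: [0.5903, -0.048, 0.2661]
contact_force: [0.4, -0.5, -1.1]
gripper_width: 0.218
grasp_force: 61.2
t 8.1 pos [ 0.5876 -0.0474  0.2591] xang 90.78 zax [-0.004  0.001 -1.   ] F [ 0.  -0.9 -2.4] w 0.216 gf 61.2
shift cm [-26.73 -14.67  22.04] turn -0.0 j [-0.21 -0.06  1.62  0.    1.58 -0.22]
```

```bash
python3 -m crank '[{"x":-3.35,"y":-1.83,"z":0,"turn":0},{"x":-3.35,"y":-1.83,"z":0,"turn":0},{"x":-3.35,"y":-1.83,"z":0,"turn":0},{"x":-3.35,"y":-1.83,"z":0,"turn":0},{"x":-3.35,"y":-1.83,"z":0,"turn":0}]' >/dev/null
python3 -m crank '[{"x":-3.35,"y":-1.83,"z":0,"turn":0},{"x":-3.35,"y":-1.83,"z":2,"turn":0},{"x":-3.35,"y":-1.83,"z":4,"turn":0},{"x":0,"y":0,"z":4,"turn":0},{"x":0,"y":0,"z":4,"turn":0}]' >/dev/null
python3 -m crank '[{"x":0,"y":0,"z":4,"turn":0},{"x":0,"y":0,"z":2,"turn":0},{"x":0,"y":0,"z":0,"turn":0},{"x":0,"y":0,"z":0,"turn":0}]' >/dev/null
python3 - <<'E'
from h import *
go(.4437,-.3165,.039,90.8)
p,d=manip.grab_frame("side")
np.savez("side3.npz",p=p,d=d)
print(proj("side",[[.4437,-.3165,.029],[.4437,-.3665,.06],[.4437,-.2665,.06]]))
cv2.imwrite("pics/s3.png",cv2.resize(p[260:370,235:350,::-1],(627,600),interpolation=cv2.INTER_CUBIC))
E
```

```text
t 9.5 pos [ 0.4474 -0.3142  0.065 ] xang 90.71 zax [-0.001  0.001 -1.   ] F [ 1.2 -0.1 -2. ] w 0.215 gf 61.1
shift cm [-0.23 -0.37  2.6 ] turn -0.002 j [-0.75 -0.01  1.91 -0.    1.25 -0.76]
[[271.19754167 322.5196336 ]
 [277.92624036 332.04565816]
 [264.97136242 301.34292017]]
```

View pics/s3.png

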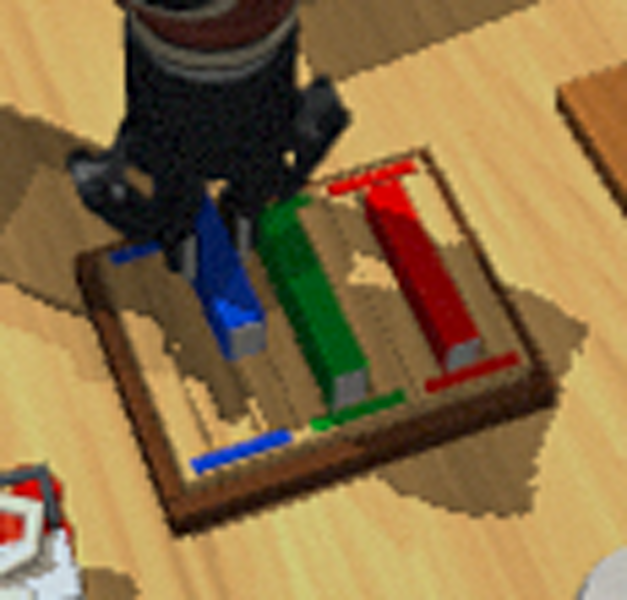

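The held blue block is at crop (230,280), with its front end at (250,340). The near blue label is at (240,452) and the far one at (135,252). I'll compare block and slot in this same view.

Run:
```python
from h import *
f=np.load("side3.npz");p,d=f["p"],f["d"]; s=manip.state()["tool_pos"]
hsv=cv2.cvtColor(p,cv2.COLOR_RGB2HSV)
P=[];C=[]
for v in range(260,370):
    for u in range(235,350):
        if d[v,u]>0: P.append(unproj("side",u,v,d=float(d[v,u])));C.append(hsv[v,u])
P=np.array(P);C=np.array(C)
blue=(C[:,0]>100)&(C[:,0]<130)&(C[:,1]>110)
near=(abs(P[:,0]-s[0])<.04)&(abs(P[:,1]-s[1])<.08)
b=P[near&blue&(P[:,2]>.06)]; print("blue z",np.percentile(b[:,2],[2,25,50,75,98]).round(4))
t=b[b[:,2]>np.percentile(b[:,2],60)]
t=b[abs(b[:,2]-(s[2]+.021+.03))<.004];r=cv2.minAreaRect((t[:,:2]*1000).astype(np.float32));print("top",len(t),r, "tcp",s)
e=P[near&(C[:,1]<60)&(P[:,2]>.05)&(P[:,1]<s[1]-.04)];print("endface n",len(e),e.mean(0).round(4),e.min(0).round(4),e.max(0).round(4))
for nm,lo,hi in(("blue",100,130),("green",45,85),("red",0,8)):
    l=P[(C[:,0]>=lo)&(C[:,0]<=hi)&(C[:,1]>110)&(abs(P[:,2]-.029)<.005)]
    for side in(l[l[:,1]<-.36],l[(l[:,1]>-.27)]): print(nm,len(side),side.mean(0).round(4) if len(side) else "")
# dark slot floor: points with z in .011-.02 near blue insert
q=P[(P[:,2]>.011)&(P[:,2]<.02)&(abs(P[:,0]-.444)<.02)&(abs(P[:,1]+.317)<.065)]
print("floor",len(q),q[:,:2].min(0).round(4),q[:,:2].max(0).round(4))
```

```text
blue z [0.0927 0.1155 0.1176 0.1538 0.2713]
top 155 ((443.97503662109375, -332.9070129394531), (31.341514587402344, 64.67691802978516), 5.83721399307251) tcp [ 0.44830498 -0.31497351  0.06655816]
endface n 55 [ 0.4386 -0.3675  0.2088] [ 0.4105 -0.3779  0.0885] [ 0.458  -0.3599  0.365 ]
blue 46 [ 0.441  -0.379   0.0312]
blue 14 [ 0.4307 -0.2558  0.0307]
green 45 [ 0.501  -0.3771  0.0304]
green 8 [ 0.5164 -0.2577  0.0307]
red 50 [ 0.5646 -0.3786  0.0311]
red 42 [ 0.5632 -0.2557  0.031 ]
floor 283 [ 0.4319 -0.366 ] [ 0.4562 -0.2615]
```

```bash
python3 -m crank '[{"x":-0.2,"y":-0.42,"z":0,"turn":0},{"x":0,"y":0,"z":1.5,"turn":0},{"x":0,"y":0,"z":0,"turn":0},{"x":0,"y":0,"z":0,"turn":0},{"x":0,"y":0,"z":0,"turn":0}]' |grep pos
for i in 1 2 3; do python3 -m crank '[{"x":0,"y":0,"z":0,"turn":0}]' |grep pos; done
python3 -c "from h import *;go(.4433,-.3167,-.006,90.8)"
```

```text
tool_pos: [0.4435, -0.3165, 0.0504]
tool_pos: [0.4437, -0.3166, 0.0506]
tool_pos: [0.4437, -0.3166, 0.0506]
tool_pos: [0.4436, -0.3166, 0.0506]
t 10.35 pos [ 0.4436 -0.3166  0.0506] xang 90.8 zax [ 0. -0. -1.] F [-0.5 -0.  -2.4] w 0.217 gf 61.2
shift cm [-0.01 -0.03  5.66] turn 0.0 j [-0.76 -0.    1.92  0.    1.22 -0.77]
```

```bash
python3 -m crank '[{"x":0,"y":0,"z":1.5,"turn":0},{"x":0,"y":0,"z":1.5,"turn":0},{"x":0,"y":-0.02,"z":0.5,"turn":0},{"x":0,"y":0,"z":0,"turn":0}]' |grep -E "pos|contact"
python3 -m crank '[{"x":0,"y":0,"z":0.5,"turn":0},{"x":0,"y":0,"z":0.3,"turn":0},{"x":0,"y":0,"z":0,"turn":0}]' |grep -E "pos|contact"
python3 -m crank '[{"x":0,"y":0,"z":0.3,"turn":0},{"x":0,"y":0,"z":0,"turn":0},{"x":0,"y":0,"z":0,"turn":0}]' |grep -E "pos|contact"
```

```text
tool_pos: [0.4418, -0.3152, 0.0129]
contact_force: [0.1, 0.4, -2.3]
tool_pos: [0.4431, -0.3164, 0.0071]
contact_force: [-1.0, -0.6, -2.3]
tool_pos: [0.4433, -0.3165, 0.0044]
contact_force: [0.3, 0.1, -2.7]
```

Block bottom is now about 4 mm below the mouth with no extra force, so it's entering. I continue down to the floor.

```bash
python3 -m crank '[{"x":0,"y":0,"z":0.3,"turn":0},{"x":0,"y":0,"z":0.3,"turn":0},{"x":0,"y":0,"z":0,"turn":0}]' |grep -E "pos|contact"
python3 -m crank '[{"x":0,"y":0,"z":0.25,"turn":0},{"x":0,"y":0,"z":0,"turn":0},{"x":0,"y":0,"z":0,"turn":0}]' |grep -E "pos|contact"
python3 -m crank '[{"x":0,"y":0,"z":0.1,"turn":0},{"x":0,"y":0,"z":0,"turn":0},{"x":0,"y":0,"z":0,"turn":0}]' |grep -E "pos|contact"
```

```text
tool_pos: [0.4429, -0.3161, -0.0023]
contact_force: [-0.0, -0.3, -2.9]
tool_pos: [0.4432, -0.3164, -0.0043]
contact_force: [-0.3, -0.2, -1.3]
tool_pos: [0.4433, -0.3165, -0.0051]
contact_force: [0.6, -0.6, -2.0]
```

```bash
python3 -m crank '[{"x":0,"y":0,"z":0.1,"turn":0},{"x":0,"y":0,"z":0,"turn":0},{"x":0,"y":0,"z":0,"turn":0}]' |grep -E "pos|contact"
python3 -m crank '[{"x":0,"y":0,"z":0.1,"turn":0},{"x":0,"y":0,"z":0,"turn":0},{"x":0,"y":0,"z":0,"turn":0}]' |grep -E "pos|contact"
```

```text
tool_pos: [0.4434, -0.3166, -0.0055]
contact_force: [-3.0, 1.5, 5.8]
tool_pos: [0.4435, -0.3166, -0.0055]
contact_force: [-5.3, 5.1, 12.1]
```

The force rises at z −0.0055, the depth expected for the floor, so the block is seated. I back off slightly, open just a little to clear the green block, and lift.

```bash
python3 -m crank '[{"x":0,"y":0,"z":-0.1,"turn":0},{"x":0,"y":0,"z":0,"turn":0}]' |grep contact
python3 -m crank '[{"x":0,"y":0,"z":0,"turn":0},{"x":0,"y":0,"z":0,"turn":0},{"x":0,"y":0,"z":0,"turn":0},{"x":0,"y":0,"z":0,"turn":0}]' 42 |grep -E "pos|contact|width"
python3 -m crank '[{"x":0,"y":0,"z":-1,"turn":0},{"x":0,"y":0,"z":-2,"turn":0},{"x":0,"y":0,"z":-4,"turn":0},{"x":0,"y":0,"z":-4.5,"turn":0},{"x":0,"y":0,"z":-4.5,"turn":0}]' >/dev/null
python3 -m crank '[{"x":0,"y":0,"z":-4.5,"turn":0},{"x":0,"y":0,"z":-4.5,"turn":0},{"x":0,"y":0,"z":-4.5,"turn":0},{"x":0,"y":0,"z":0,"turn":0}]' >/dev/null
python3 - <<'E'
from h import *
go(.49,.22,.3,60)
p,d=manip.grab_frame("side"); np.savez("side4.npz",p=p,d=d)
hsv=cv2.cvtColor(p,cv2.COLOR_RGB2HSV)
q=np.array([unproj("side",u,v,d=float(d[v,u])) for v in range(280,370) for u in range(235,350) if 100<hsv[v,u,0]<130 and hsv[v,u,1]>110 and d[v,u]>0])
t=q[(q[:,2]>.036)&(q[:,2]<.06)]; print("blue top z",np.percentile(t[:,2],[10,50,90]).round(4),cv2.minAreaRect((t[:,:2]*1000).astype(np.float32)))
t=t[t[:,2]>.042];print([(y,np.round(np.percentile(t[abs(t[:,1]-y)<.008,2],50),4)) for y in(-.36,-.32,-.28)])
cv2.imwrite("pics/s4.png",cv2.resize(p[260:370,235:350,::-1],(418,400),interpolation=cv2.INTER_CUBIC))
E
```

```text
contact_force: [-3.1, 3.0, 6.5]
tool_pos: [0.4432, -0.3165, -0.0064]
contact_force: [0.6, 0.2, -0.6]
gripper_width: 0.422
t 14.35 pos [ 0.4457 -0.3187  0.2989] xang 90.8 zax [ 0.011 -0.011 -1.   ] F [ 0.  -0.5  0.9] w 0.422 gf 0.0
shift cm [53.8   5.19 -0.63] turn 0.538 j [-0.76 -0.18  1.67  0.    1.64 -0.77]
blue top z [0.0427 0.0454 0.048 ] ((443.652099609375, -311.58380126953125), (19.529003143310547, 110.35704803466797), 0.4656579792499542)
[(-0.36, np.float64(0.0454)), (-0.32, np.float64(0.0458)), (-0.28, np.float64(0.0455))]
```

View pics/s4.png

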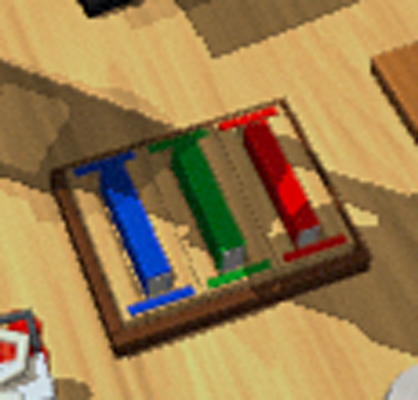

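The blue block is seated, with its top flat at 0.0455 (expected 0.045), and red and green are undisturbed. Next I turn the tool along the rib and go above it, re-measuring the guard first.

```bash
python3 -m crank '[{"x":0,"y":0,"z":0,"turn":0.147},{"x":0,"y":0,"z":0,"turn":0.147},{"x":0,"y":0,"z":0,"turn":0.147},{"x":0,"y":0,"z":0,"turn":0.147},{"x":0,"y":0,"z":0,"turn":0.147}]' >/dev/null
python3 -m crank '[{"x":0,"y":0,"z":0,"turn":0.147},{"x":0,"y":0,"z":0,"turn":0.147},{"x":0,"y":0,"z":0,"turn":0.147},{"x":0,"y":0,"z":0,"turn":0.147},{"x":0,"y":0,"z":0,"turn":0.147}]' >/dev/null
python3 -m crank '[{"x":0,"y":0,"z":0,"turn":0.02},{"x":0,"y":0,"z":0,"turn":0},{"x":0,"y":0,"z":0,"turn":0}]' >/dev/null
python3 - <<'E'
from h import *
from scipy.spatial.transform import Rotation
go(.5560,.2145,.26,5.6)
# guard from side depth
f=np.load("side4.npz");p,d=f["p"],f["d"];hsv=cv2.cvtColor(p,cv2.COLOR_RGB2HSV)
V,U=np.mgrid[120:200,200:300];H=np.array([unproj("side",u,v,d=float(d[v,u])) for v,u in zip(V.ravel(),U.ravel())]);C=hsv[V.ravel(),U.ravel()]
red=((C[:,0]<8)|(C[:,0]>172))&(C[:,1]>120)
near=np.hypot(H[:,0]-.52,H[:,1]-.2)<.15
for nm,m in(("rib top",red&near&(H[:,2]>.231)&(H[:,2]<.241)),("stud",near&(C[:,1]<90)&(abs(H[:,2]-.222)<.004)&(H[:,0]<.49))):
    q=H[m];print(nm,len(q),q.mean(0).round(4),cv2.minAreaRect((q[:,:2]*1000).astype(np.float32)))
E
```

```text
t 15.7 pos [ 0.4431 -0.3163  0.2883] xang 5.55 zax [-0.001  0.001 -1.   ] F [ 0.1 -0.2  0.1] w 0.424 gf 0.0
shift cm [ 16.37 -51.74   2.86] turn -0.001 j [-0.76 -0.18  1.68 -0.    1.64  0.72]
rib top 0 [nan nan nan] ((0.0, 0.0), (0.0, 0.0), 0.0)
stud 1 [0.4577 0.1556 0.2185] ((457.7373352050781, 155.63714599609375), (0.0, 0.0), 0.0)<stdin>:10: RuntimeWarning: Mean of empty slice.
  ret = um.true_divide(
```

```bash
python3 -m crank '[{"x":1.48,"y":-4.7,"z":0,"turn":0},{"x":1.48,"y":-4.7,"z":0,"turn":0},{"x":1.48,"y":-4.7,"z":0,"turn":0},{"x":1.48,"y":-4.7,"z":0,"turn":0},{"x":1.48,"y":-4.7,"z":0,"turn":0}]' >/dev/null
python3 -m crank '[{"x":1.48,"y":-4.7,"z":0,"turn":0},{"x":1.48,"y":-4.7,"z":0,"turn":0},{"x":1.48,"y":-4.7,"z":0,"turn":0},{"x":1.48,"y":-4.7,"z":0,"turn":0},{"x":1.48,"y":-4.7,"z":0,"turn":0}]' >/dev/null
python3 -m crank '[{"x":1.48,"y":-4.7,"z":0,"turn":0},{"x":0,"y":0,"z":0,"turn":0},{"x":0,"y":0,"z":0,"turn":0},{"x":0,"y":0,"z":0,"turn":0}]' >/dev/null
python3 - <<'E'
from h import *
go(.5560,.2145,.26,5.6)
f=np.load("side0.npz");p,d=f["p"],f["d"];hsv=cv2.cvtColor(p,cv2.COLOR_RGB2HSV)
V,U=np.mgrid[120:200,200:300];H=np.array([unproj("side",u,v,d=float(d[v,u])) for v,u in zip(V.ravel(),U.ravel())]);C=hsv[V.ravel(),U.ravel()]
red=((C[:,0]<8)|(C[:,0]>172))&(C[:,1]>120)
near=np.hypot(H[:,0]-.52,H[:,1]-.2)<.15
for nm,m in(("rib",red&near&(H[:,2]>.218)&(H[:,2]<.241)),("ribtop",red&near&(H[:,2]>.231)&(H[:,2]<.241)),("stud",near&(C[:,1]<90)&(abs(H[:,2]-.222)<.004)&(H[:,0]<.49))):
    q=H[m];print(nm,len(q),q.mean(0).round(4) if len(q) else 0,cv2.minAreaRect((q[:,:2]*1000).astype(np.float32)))
E
```

```text
t 17.1 pos [0.5563 0.2129 0.2887] xang 5.43 zax [-0. -0. -1.] F [-0.5  0.2 -0.6] w 0.417 gf 0.0
shift cm [-0.02 -0.17  2.87] turn -0.003 j [ 0.24 -0.05  1.57 -0.    1.63  1.72]
rib 92 [0.5536 0.2089 0.2288] ((526.9375, 199.85452270507812), (114.3646011352539, 29.34693717956543), 23.304452896118164)
ribtop 39 [0.5558 0.2111 0.2347] ((556.1168212890625, 211.99822998046875), (45.9370231628418, 11.980979919433594), 5.3509840965271)
stud 31 [0.4665 0.1676 0.2221] ((466.76287841796875, 165.5022735595703), (17.88790512084961, 27.30378532409668), 6.872127056121826)
```

```bash
python3 -m crank '[{"x":0,"y":0,"z":3,"turn":0},{"x":0,"y":-0.05,"z":3,"turn":0},{"x":0,"y":0,"z":0,"turn":0},{"x":0,"y":0,"z":0,"turn":0}]' |grep -E "pos|contact"
python3 -m crank '[{"x":0,"y":0,"z":1.5,"turn":0},{"x":0,"y":0,"z":1.5,"turn":0},{"x":0,"y":0,"z":0,"turn":0},{"x":0,"y":0,"z":0,"turn":0}]' |grep -E "pos|contact"
python3 -m crank '[{"x":0,"y":0,"z":1.0,"turn":0},{"x":0,"y":0,"z":0.8,"turn":0},{"x":0,"y":0,"z":0,"turn":0},{"x":0,"y":0,"z":0,"turn":0}]' |grep -E "pos|contact"
python3 - <<'E'
from h import *
go(.5555,.2133,.1785,5.6)
p,d=manip.grab_frame("side")
cv2.imwrite("pics/s5.png",cv2.resize(p[120:210,190:310,::-1],(720,540),interpolation=cv2.INTER_CUBIC))
E
```

```text
tool_pos: [0.5562, 0.2129, 0.2289]
contact_force: [-0.4, 0.8, 1.0]
tool_pos: [0.556, 0.214, 0.1981]
contact_force: [-0.2, 0.5, 0.6]
tool_pos: [0.5561, 0.2141, 0.1803]
contact_force: [-0.2, -0.6, 0.5]
t 18.3 pos [0.5561 0.2141 0.1803] xang 5.43 zax [-0.001 -0.    -1.   ] F [-0.2 -0.6  0.5] w 0.419 gf 0.0
shift cm [-0.07  0.07  0.18] turn -0.003 j [ 0.24 -0.    1.7  -0.    1.45  1.72]
```

View pics/s5.png

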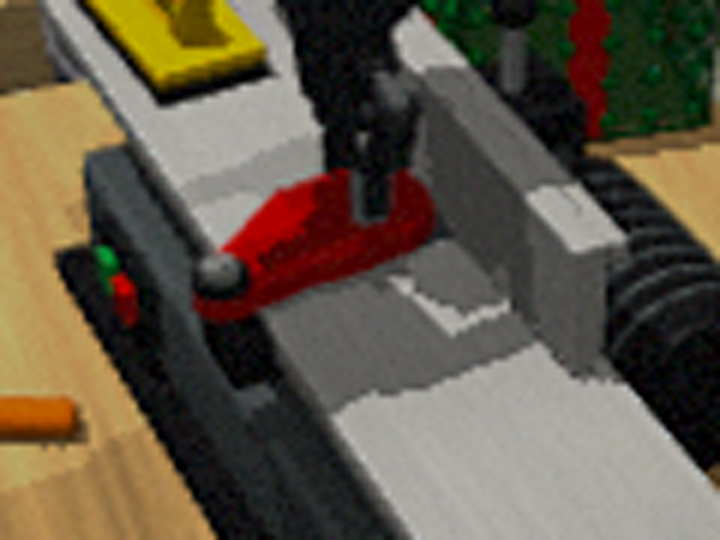

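The near finger, at crop (370,210), stands in front of the rib just above the plate and clear of the fence. I close on the rib.

```bash
python3 -m crank '[{"x":0,"y":0,"z":0,"turn":0},{"x":0,"y":0,"z":0,"turn":0},{"x":0,"y":0,"z":0,"turn":0},{"x":0,"y":0,"z":0,"turn":0},{"x":0,"y":0,"z":0,"turn":0}]' 0 |grep -E "pos|force|width"
python3 -c "from h import *;go(.5555,.2133,.1785,5.6)"
```

```text
tool_pos: [0.5567, 0.2158, 0.1816]
contact_force: [0.6, 5.7, 0.1]
gripper_width: 0.124
grasp_force: 59.7
t 18.85 pos [0.5567 0.2158 0.1816] xang 5.49 zax [ 0.002  0.003 -1.   ] F [0.6 5.7 0.1] w 0.124 gf 59.7
shift cm [-0.14  0.24  0.31] turn -0.002 j [ 0.24 -0.01  1.7   0.    1.45  1.72]
```

```bash
python3 -m crank '[{"x":-0.14,"y":-0.37,"z":0,"turn":-0.0393},{"x":-0.14,"y":-0.37,"z":0,"turn":-0.0393},{"x":-0.14,"y":-0.37,"z":0,"turn":-0.0393},{"x":-0.14,"y":-0.37,"z":0,"turn":-0.0393},{"x":-0.14,"y":-0.37,"z":0,"turn":-0.0393}]' |grep -E "pos|force|width"
python3 -m crank '[{"x":0,"y":0,"z":0,"turn":0},{"x":0,"y":0,"z":0,"turn":0}]' >/dev/null
python3 - <<'E'
from h import *
a=np.radians(25.3+11.25); t=np.array([.465,.172])+.1015*np.array([np.cos(a),np.sin(a)])
go(t[0],t[1],.18,5.6+11.25); q=manip.state()["tool_pos"][:2]-[.465,.172]; print(np.hypot(*q),np.degrees(np.arctan2(q[1],q[0]))-25.3, manip.state()["ft_torque"])
E
```

```text
tool_pos: [0.5471, 0.2321, 0.1816]
contact_force: [1.8, 3.6, -0.4]
gripper_width: 0.126
grasp_force: 59.7
t 19.55 pos [0.5472 0.2319 0.1816] xang 16.63 zax [ 0.003  0.002 -1.   ] F [ 3.6  4.3 -0.4] w 0.127 gf 59.7
shift cm [-0.05 -0.07  0.16] turn -0.004 j [ 0.28 -0.01  1.7   0.    1.45  1.56]
0.10169102747892346 10.77564976616502 [ 0.57237178 -0.50804707 -0.30179994]
```

```bash
for i in 1; do
python3 -m crank '[{"x":-0.15,"y":-0.375,"z":0,"turn":-0.0393},{"x":-0.15,"y":-0.375,"z":0,"turn":-0.0393},{"x":-0.15,"y":-0.375,"z":0,"turn":-0.0393},{"x":-0.15,"y":-0.375,"z":0,"turn":-0.0393},{"x":-0.15,"y":-0.375,"z":0,"turn":-0.0393}]' |grep -E "force"
python3 -m crank '[{"x":-0.15,"y":-0.375,"z":0,"turn":-0.0393},{"x":-0.15,"y":-0.375,"z":0,"turn":-0.0393},{"x":-0.15,"y":-0.375,"z":0,"turn":-0.0393},{"x":-0.15,"y":-0.375,"z":0,"turn":-0.0393},{"x":-0.15,"y":-0.375,"z":0,"turn":-0.0393}]' |grep -E "force"
done
python3 -m crank '[{"x":0,"y":0,"z":0,"turn":0},{"x":0,"y":0,"z":0,"turn":0}]' >/dev/null
python3 - <<'E'
from h import *
a=np.radians(25.3+33.75); t=np.array([.465,.172])+.1015*np.array([np.cos(a),np.sin(a)])
go(t[0],t[1],.18,5.6+33.75); q=manip.state()["tool_pos"][:2]-[.465,.172]; print(np.hypot(*q),np.degrees(np.arctan2(q[1],q[0]))-25.3, manip.state()["ft_torque"])
E
```

```text
contact_force: [5.9, 5.6, -0.5]
grasp_force: 59.6
contact_force: [6.2, 7.6, -2.3]
grasp_force: 59.4
t 20.75 pos [0.5178 0.2592 0.1816] xang 39.19 zax [ 0.005  0.004 -1.   ] F [ 5.5  7.4 -2.5] w 0.121 gf 59.4
shift cm [-0.05 -0.02  0.16] turn -0.003 j [ 0.33 -0.05  1.74  0.    1.45  1.22]
0.10192382177308146 33.52942142575091 [ 1.094682   -0.93166598 -0.08905539]
```

```bash
python3 -m crank '[{"x":-0.12,"y":-0.38,"z":0,"turn":-0.0393},{"x":-0.12,"y":-0.38,"z":0,"turn":-0.0393},{"x":-0.12,"y":-0.38,"z":0,"turn":-0.0393},{"x":-0.12,"y":-0.38,"z":0,"turn":-0.0393},{"x":-0.12,"y":-0.38,"z":0,"turn":-0.0393}]' |grep -E "force"
python3 -m crank '[{"x":0,"y":0,"z":0,"turn":0},{"x":0,"y":0,"z":0,"turn":0}]' >/dev/null
python3 - <<'E'
from h import *
a=np.radians(25.3+45); t=np.array([.465,.172])+.1015*np.array([np.cos(a),np.sin(a)])
go(t[0],t[1],.18,5.6+45); q=manip.state()["tool_pos"][:2]-[.465,.172]; print(np.hypot(*q),np.degrees(np.arctan2(q[1],q[0]))-25.3)
p,d=manip.grab_frame("side");np.savez("side6.npz",p=p,d=d)
cv2.imwrite("pics/s6.png",cv2.resize(p[120:210,190:310,::-1],(720,540),interpolation=cv2.INTER_CUBIC))
# plate outlines: red points at plate height, side view, start vs now; register about pivot
P=[]
for f in ("side0.npz","side6.npz"):
    F=np.load(f);p,d=F["p"],F["d"];C=cv2.cvtColor(p,cv2.COLOR_RGB2HSV)
    H=np.array([unproj("side",u,v,d=float(d[v,u])) for v in range(120,200) for u in range(200,300) if (C[v,u,0]<8 or C[v,u,0]>172) and C[v,u,1]>120 and d[v,u]>0])
    H=H[(abs(H[:,2]-.21)<.004)&(np.hypot(H[:,0]-.52,H[:,1]-.2)<.15)]
    v=H[:,:2]-[.465,.170]; P.append(v); print(len(v),v.mean(0),np.degrees(np.arctan2(*v.mean(0)[::-1])))
E
```

```text
contact_force: [2.7, 3.2, 0.6]
grasp_force: 59.7
t 21.45 pos [0.4998 0.2677 0.1816] xang 50.4 zax [ 0.003  0.002 -1.   ] F [ 3.6  3.5 -0.7] w 0.127 gf 59.7
shift cm [-0.05 -0.03  0.16] turn -0.004 j [ 0.36 -0.08  1.77  0.    1.45  1.05]
0.10186298271855784 44.743376524907305
336 [0.06641731 0.02537265] 20.907790530584524
313 [0.02283327 0.06269491] 69.98854619675105
```

View pics/s6.png

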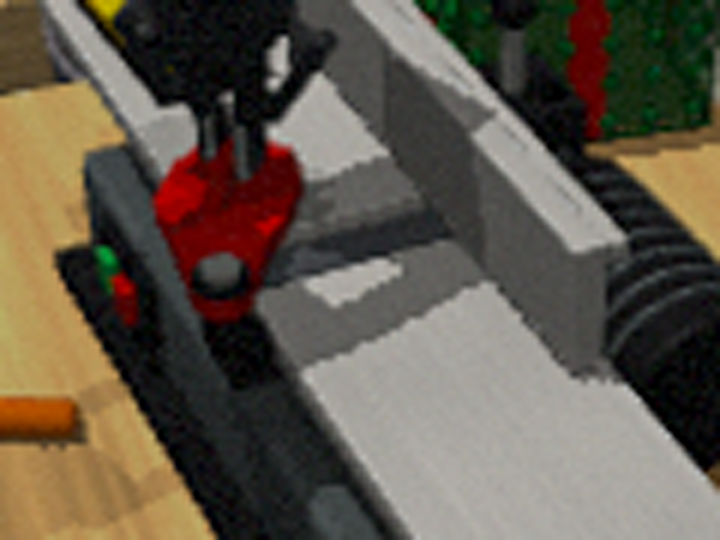

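The guard is open with the cutterhead gap visible at (360,245), and the fingers hold the rib at (230,150). By tool pose the swing is about 44.5–44.9°, so I add a hair and hand in.

```bash
python3 -m crank '[{"x":-0.01,"y":-0.05,"z":0,"turn":-0.004},{"x":0,"y":0,"z":0,"turn":0},{"x":0,"y":0,"z":0,"turn":0},{"x":0,"y":0,"z":0,"turn":0}]'
python3 -c "
from h import *
go(.4998,.2677,.18,50.5);q=manip.state()['tool_pos'][:2]-[.465,.172]; print(np.degrees(np.arctan2(q[1],q[0]))-25.5)
print(manip.job_done())"
```

```text
time: 21.9
tool_pos: [0.4994, 0.2679, 0.1816]
tool_rot: [-0.0, 0.904, 0.427, 0.002]
contact_force: [4.2, 3.4, 0.1]
gripper_width: 0.126
grasp_force: 59.7
t 21.9 pos [0.4994 0.2679 0.1816] xang 50.61 zax [ 0.003  0.002 -1.   ] F [4.2 3.4 0.1] w 0.126 gf 59.7
shift cm [0.01 0.04 0.16] turn 0.002 j [ 0.36 -0.08  1.77  0.    1.45  1.05]
44.76029886304555
the job is handed in; nothing more can be done
None
```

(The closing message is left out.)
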